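# Load the parts washer and restart its spray

## Robot

A 6-joint arm with a two-finger parallel gripper is mounted at the origin on the work surface. World frame = base frame: x ahead of the robot, y to its left, z up, the work surface at z = 0. Lengths are in m, angles in rad, forces in N, time in s.
With the tool pointing down it reaches from about 0.3 to 0.875 m from the base axis. Payload 6.4 kg.
Tool frame: the origin (TCP) lies midway between the tips of the shut fingers; the grasp point (between the pads) lies 19 mm behind it (ctrl.tcp_to_grasp is the distance from the TCP to the grasp point, in m); z points along the fingers, y is the direction in which the jaws open and shut (so a half turn about z gives the same grasp; the last joint's range is limited). The gripper opens to 85 mm and grips with 20 to 120 N. Pads are 22 mm wide; open, the fingers measure 114 mm over their backs; the gripper's body (76 mm by 85 mm) begins 54 mm behind the grasp point. The pads swing forward as they close: fully open they stand 13 mm farther back than shut.
Start: joints at [1.004, 0.181, 1.607, -0, 1.354, -0.206], TCP at [0.203, 0.538, 0.231] pointing down, gripper open.
Joint ranges: [-2.99, 2.99], [-0.89, 2.07], [0.3, 2.58], [-1.14, 4.28], [0, 2.63], [-3.12, 3.12]. Speed limits (rad/s): [2.57, 2.57, 3.01, 3.14, 3.14, 3.14].

## Interface

Orientations are given as a unit quaternion [w, x, y, z].
In Python, from bench import monitor, imaging, order, spotter, ctrl gives the robot as it stands.
- The arm moves only by the shell command python3 -m pendant 'ROWS'. ROWS is JSON, a list that holds one entry, the list of rows, each a list of 5 numbers: the shift along the world's x, y, z in mm, then the turn about the world's z in degrees, then the finger opening in mm, from 0 to 85.4. A call has 1 to 8 rows; each row shifts and turns the commanded pose from where the row before left it; what a row does not reach is not made up. A row lasts 1/8 s, in which the tool goes at most 62.5 mm and 10.7 degrees, less where a joint would pass 70% of its speed; a pose out of reach is approached as far as the arm can. A call with a gripper value outside its range is refused whole. The fingers move at their own pace and stop on an object; the grip force is fixed at half the most. Time passes only in rows, so rows that do not move let the fingers close. It gives the time, the measured TCP pose, the force and the opening at its end, in the units of the state.
- monitor.get_obs(): the state, without advancing time (a new reading comes with each control period).
- imaging.camera(name): name is "side" or "top" or "wrist"; returns a dict with "img" (384x512x3 uint8, red, green, blue), "vfov" (degrees; the focal length in pixels is half the picture's height over the tangent of half this angle, whatever the lens; pixels are square), "cx", "cy" (the principal point, pixels), "origin" and "orientation" of the camera in the world. Camera axes: x right, y down, z forward; pixel columns grow to the right and rows downward; lengths in m; the calibration is good to about 2 mm. A picture is of the moment at which its call begins. There is no depth.
- order.hand_in(): hands the job in, once; it reports no verdict.
Trained networks look in the newest picture that a camera, given by its name, has taken for a name from the list of things; names that differ only in an ending like _2 or _b are one class to them, and where a whole thing is asked for, a point or a joint stands for the part that bears it (a point fixed in the world has none). Each returns a list of dicts, best first, with "confidence" (0 to 1); they miss things now and then, are a little off and sometimes report something else, mostly with a low value. They report only what shows in the picture. A call takes as long as a camera call.
- spotter.recognise(camera, thing): "at" ([x, y, z] in m, in the coordinates of the camera as it stood for that picture, good to about 4 mm: the middle of the surface that is visible of it).
- spotter.tip_of(camera, thing): "at" ([x, y, z] in m, in the coordinates of the camera as it stood for that picture, good to about 4 mm: a listed point, or the origin of a listed thing).
The state is a dict: "time_s": time; "q": joint angles; "dq": joint speeds; "joint_efforts": joint torques, N m; "eef_pos": TCP position; "eef_rot": TCP orientation; "wrist_force": force on the tool from outside, world axes, zero at the start; "torque": the same for the moment, N m; "opening": opening from 0.0 (shut) to 1.0 (fully open).
Only numpy, scipy, OpenCV 4.12 (cv2) and the standard library are available. Lean on these libraries where they do the work, as an engineer would, in place of code of your own. Each camera call takes 0.05 s, during which the arm holds its last target. There are 200 camera calls.

## Task

The spray washer is running empty and the dirty engine parts are waiting on the rubber mat. Shut the feed cock first - the cock must stay shut the whole time the lid is off the tub - then raise the lid until its folding stay snaps locked, and with the lid standing by itself lay every part from the mat flat on the rack, side by side and not on top of one another. Then break the stay at its knee, lower the lid fully shut without slamming it, open the feed cock fully again, and leave the bottle, the tin and the spanner where they are.

Things in the scene. Friction and masses are not known exactly. Their poses are not given: they have to be found in the camera images.
- washer: Green sheet-steel parts washer fixed to the bench: open tub 240 mm (its x) by 340 mm (its y) by 110 mm high, walls 4 mm. Origin: centre of its underside, on the bench; its x points from the robot's side to the hinge side, y to the left, z up. Lid hinge on the far (+x) rim, folding stay outside the left (+y) wall, feed pipe with brass cock outside the right (-y) wall.
- rack (a point): Centre of the flat dark slotted work rack inside the tub, on its top face, 55 mm above the bench and 55 mm below the rim; the rack fills the tub (232 by 332 mm). Axes as the washer's.
- lid (a joint): Lid angle in rad: 0 shut, 1.40 when the stay is straight (as far as it goes). The lid weighs 0.7 kg and has stiff damped hinges: let go, it sinks shut by itself at under 1 rad/s from below about 1.2 rad; above that, with the stay broken, it stands still or sinks slowly. Lifting it at the handle takes 5 to 7 N.
- lid_hinge (a point): Point on the hinge line of the lid, mid-width, at the far rim (110 mm above the bench). The hinge line runs along the washer's y; the lid swings up and away from the robot about it.
- lid_handle (a point): Middle of the steel bow handle on the lid's top face: a round bar 12 mm thick and 120 mm long along the washer's y, 205 mm from the hinge line towards the free edge and, with the lid shut, 42 mm above the hinge line (35 mm clear above the lid's face). The lid's free edge lies 35 mm beyond the bar. Moves with the lid; with the lid up the bar is on the far side of it.
- stay (a joint): Bend of the folding stay at its knee in rad: 0 folded (lid shut), 2.60 both links in line, 2.72 past the line against its stop = locked: the lid then cannot come down. A light spring carries the knee over into the lock when the lid is raised to its limit and slackened. To break it, draw the knee towards the robot (the washer's -x), through the line; a few newtons. Below about 2.3 it does not spring back.
- stay_grip (a point): Middle of the red sleeve (15 mm thick, 44 mm long) on the pin that sticks out sideways (along the washer's +y) from the knee of the stay, 226 mm left of the tub's middle and 56 mm clear of the left wall; with the lid shut it hangs low beside the left wall about 32 mm above the bench, with the stay locked it stands about 168 mm above the bench, clear for a pinch from above.
- stay_pivot (a point): Fixed pivot of the stay's lower link on the tub's left wall (on the plane of the links); the knee pin moves about it, parallel to the hinge line, on a circle of radius 78 mm.
- valve (a joint): Feed cock lever angle in rad: 0 lever along the pipe (pointing to the washer's -y) = open, against its stop; 1.571 lever across the pipe (pointing to the washer's -x, towards the robot) = shut, against its stop. Turns clockwise from above to shut. Friction about 0.22 N m; it stays where it is left.
- valve_axis (a point): Point on the cock's vertical turning axis at the lever's mid-height (107 mm above the bench); the pipe, 21 mm thick, runs below along the washer's y at 60 mm height, the brass body is up to 77 mm high.
- valve_tip (a point): Point on the lever 80 mm from the axis, in the middle of the red sleeve (18 mm wide, 12 mm high, 66 mm long, from 43 to 109 mm from the axis).
- gear_c (a point): Dirty grey spur gear, 50 mm diameter over the teeth, rim 20 mm high, hub 28 mm diameter rising to 30 mm; lies hub up. Point: on its axis, 13 mm above its underside. z is its axis. 0.28 kg. May be absent.
- pulley_c (a point): Rusty brown V-belt pulley, 46 mm diameter, 26 mm high, lying flat. Point: its centre, 13 mm up. z is its axis. 0.24 kg. May be absent.
- bearing_cap_c (a point): Dark oily main-bearing cap, 70 mm long (x), 28 mm wide (y), 28 mm high, standing on its two feet (each 18 mm long and 16 mm high, at the ends); crown 40 mm long in the middle, 16 to 28 mm up. Point: centre, 14 mm up. 0.26 kg. Take it across y (a half turn about z makes no difference). May be absent.
- rocker_c (a point): Rusty brown rocker arm, 82 mm long (x), arm 16 mm wide (y) and 20 mm high, boss 24 mm diameter and 26 mm high in the middle, round 20 mm ends. Point: on the boss axis, 13 mm up. 0.20 kg. Take it across y (a half turn about z makes no difference). May be absent.
- mat: Grey rubber mat, 210 by 210 by 4 mm, fixed to the bench, left of the washer, on which the parts lie at the start. Origin: centre of its underside.
- degreaser: Blue bottle, 64 mm diameter, 170 mm high, a bystander: leave it standing. Origin: centre of its underside.
- grease_can: Red tin, 76 mm diameter, 100 mm high, a bystander: leave it. Origin: centre of its underside.
- spanner: Steel spanner, 180 mm long, lying on the bench right of the washer, a bystander: leave it. Origin: middle of its underside.

How it is judged:
By the outcome, as a careful person would: the job done as asked, in the order asked, and still so for the second after the job is handed in, with the robot touching nothing.
Of gear, pulley, bearing_cap, rocker only 2 to 4 are there at a start; the rules pass over those that are not, and their reading is None.
At some moment in a run one of gear, pulley, bearing_cap, rocker may be knocked a few centimetres aside while the robot is not near it.
Once in a run the grip may slacken for a moment while it holds something.
It also fails if it takes over 210 s, if anything falls off the work surface, if the arm or the gripper's body presses on something with over 40 N, if the wrist force passes 120 N, or if a joint passes its speed limit or range.

## Working session

There is one attempt and no reset: what is moved stays moved. The work goes in short steps, Python scripts to look and compute and a shell command to move; the robot and the scene stay as the last step left them, time stands still between calls to the robot, and variables do not carry over. Pictures are saved under pics/ and viewed, about 12 in all and at most 16, crops included, and the job is handed in when it is done.

```bash
ls; mkdir -p pics; cat > h.py <<'E'
import numpy as np, cv2
from bench import monitor, imaging, order, spotter, ctrl
from scipy.spatial.transform import Rotation as R
def rot(q): return R.from_quat([q[1],q[2],q[3],q[0]])
def shot(cam,fn=None):
    c=imaging.camera(cam)
    if fn: cv2.imwrite('pics/'+fn,c['img'][:,:,::-1])
    return c
def W(c,p): return np.array(c['origin'])+rot(c['orientation']).apply(p)
def pix(c,p):
    f=c['img'].shape[0]/2/np.tan(np.radians(c['vfov'])/2)
    v=rot(c['orientation']).inv().apply(np.array(p)-c['origin'])
    return np.round([c['cx']+f*v[0]/v[2],c['cy']+f*v[1]/v[2]],0)
def find(cam,c,things,fn='tip_of',n=1):
    for t in things:
        try: r=getattr(spotter,fn)(cam,t)
        except Exception as e: print(t,'ERR',e); continue
        for d in r[:n]:
            w=W(c,d['at']); print(cam,t,np.round(w*1000,0),round(d['confidence'],2),'pix',pix(c,w))
        if not r: print(cam,t,'none')
def st():
    o=monitor.get_obs(); e=rot(o['eef_rot']).as_matrix()
    print('t',round(o['time_s'],2),'tcp',np.round(np.array(o['eef_pos'])*1000,1),'z',np.round(e[:,2],2),'y',np.round(e[:,1],3),'F',np.round(o['wrist_force'],1),'open',round(o['opening'],3),'q',np.round(o['q'],2))
E
python3 - <<'E'
from h import *
st(); print(ctrl.tcp_to_grasp)
P=['washer','rack','lid_hinge','lid_handle','stay_grip','stay_pivot','valve_axis','valve_tip','gear_c','pulley_c','bearing_cap_c','rocker_c','mat','degreaser','grease_can','spanner']
for cam in ['top','side']:
    c=shot(cam,cam+'0.png'); print(cam,c['origin'],c['orientation'],c['vfov'])
    find(cam,c,P)
st()
E
```

```text
pics
t 0.0 tcp [202.7 537.5 230.4] z [-0. -0. -1.] y [ 0.353  0.936 -0.002] F [-0.8  0.9 -0.1] open 1.001 q [ 1.    0.18  1.61 -0.    1.35 -0.21]
0.0187
top [0.41636557 0.03407649 1.20397397] [ 0.0357164  -0.70080195  0.71159474 -0.03512679] 50.19862069423218
top washer [564. -30.   2.] 0.96 pix [278. 182.]
top rack none
top lid_hinge [679. -40. 109.] 0.62 pix [283. 136.]
top lid_handle [474. -20. 148.] 0.82 pix [277. 210.]
top stay_grip [477. -21. 149.] 0.71 pix [278. 209.]
top stay_pivot [608. 142. 101.] 0.86 pix [216. 163.]
top valve_axis [ 474. -252.  108.] 0.78 pix [363. 210.]
top valve_tip [ 459. -325.  103.] 0.89 pix [390. 215.]
top gear_c [451. 299.  14.] 0.59 pix [165. 222.]
top pulley_c [530. 398.  17.] 0.54 pix [131. 195.]
top bearing_cap_c [536. 296.  24.] 0.61 pix [165. 193.]
top rocker_c [452. 386.  17.] 0.46 pix [135. 222.]
top mat [489. 342.   2.] 0.91 pix [151. 209.]
top degreaser [687. 322.   1.] 0.61 pix [159. 143.]
top grease_can [ 678. -349.   -1.] 0.59 pix [383. 143.]
top spanner [ 368. -311.    1.] 0.72 pix [375. 248.]
side [ 0.36085712 -0.66042733  0.61586051]
[... 290 characters left out ...]
   6.] 0.68 pix [271. 235.]
side valve_axis [ 470. -253.  109.] 0.66 pix [258. 281.]
side valve_tip [ 463. -334.  107.] 0.81 pix [266. 320.]
side gear_c [447. 294.  24.] 0.6 pix [212. 167.]
side pulley_c [534. 391.  20.] 0.67 pix [233. 151.]
side bearing_cap_c [537. 291.  14.] 0.56 pix [239. 167.]
side rocker_c [450. 382.  18.] 0.58 pix [209. 155.]
side mat [492. 342.   0.] 0.79 pix [223. 164.]
side degreaser [683. 325.   2.] 0.94 pix [279. 161.]
side grease_can [ 679. -351.   -2.] 0.75 pix [376. 341.]
side spanner [ 369. -321.   -0.] 0.58 pix [211. 359.]
t 1.7 tcp [203.  538.  231.3] z [ 0. -0. -1.] y [ 0.353  0.936 -0.   ] F [-0.1  0.8  0.5] open 1.0 q [ 1.    0.18  1.61 -0.    1.35 -0.21]
```

View pics/top0.png

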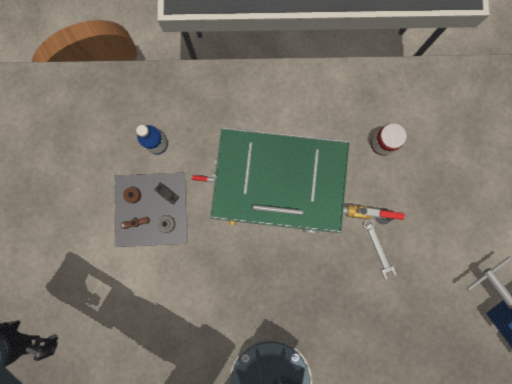

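View pics/side0.png

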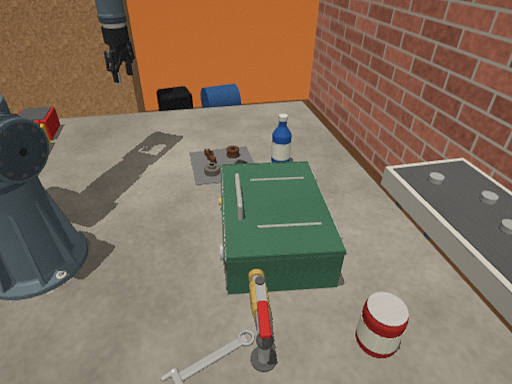

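The top picture shows the lid shut with its bow handle at (278,210), the cock lever pointing right at (375,213), and the spanner at (380,250). All four parts are on the mat around (150,208), and the stay sleeve is at (203,178). The side picture agrees. I'm heading for the lever.

```bash
python3 -m pendant '[[[16,-54,0,-4.7,30],[16,-54,0,-4.7,30],[16,-54,0,-4.7,30],[16,-54,0,-4.7,30],[16,-54,0,-4.7,30],[16,-54,0,-4.7,30],[16,-54,0,-4.7,30],[16,-54,0,-4.7,30]]]'
python3 -m pendant '[[[16,-54,0,-4.7,30],[16,-54,0,-4.7,30],[16,-54,0,-4.7,30],[16,-54,0,-4.7,30],[16,-54,0,-4.7,30],[16,-54,0,-4.7,30],[16,-54,0,-4.7,30],[0,0,0,0,30]]]'
python3 - <<'E'
from h import *
st()
for i in range(2):
    c=shot('wrist','w1.png'); find('wrist',c,['valve_axis','valve_tip'])
c=shot('top'); find('top',c,['washer','lid_hinge','lid_handle','stay_pivot'])
# lid corners at hinge edge & sides from top image px
f=192/np.tan(np.radians(c['vfov'])/2)
for u,v in [(222,129),(349,141),(342,231),(212,219),(255,208),(302,212)]:
    d=rot(c['orientation']).apply([(u-c['cx'])/f,(v-c['cy'])/f,1]); s=(0.114-c['origin'][2])/d[2]; print(np.round((c['origin']+s*d)*1000))
E
```

```text
time_s: 2.7
eef_pos: [0.3313, 0.1043, 0.2317]
eef_rot: [0.001, 0.488, 0.873, 0.0]
wrist_force: [1.7, 0.2, -0.9]
opening: 0.349
time_s: 3.7
eef_pos: [0.4431, -0.2754, 0.2307]
eef_rot: [-0.0, 0.716, 0.698, -0.0]
wrist_force: [-0.8, 1.8, 0.5]
opening: 0.355
t 3.7 tcp [ 443.1 -275.4  230.7] z [-0. -0. -1.] y [ 1.    -0.025 -0.   ] F [-0.8  1.8  0.5] open 0.355 q [-0.78  0.06  1.74 -0.    1.34 -0.76]
wrist valve_axis [ 474. -251.  108.] 0.76 pix [289. 161.]
wrist valve_tip [ 462. -331.  107.] 0.75 pix [277. 238.]
wrist valve_axis [ 475. -249.  105.] 0.77 pix [290. 163.]
wrist valve_tip [ 462. -332.  107.] 0.84 pix [277. 242.]
top washer [566. -31.   3.] 0.67 pix [278. 182.]
top lid_hinge [680. -46. 108.] 0.95 pix [285. 135.]
top lid_handle [477. -20. 147.] 0.81 pix [277. 209.]
top stay_pivot [609. 141. 102.] 0.7 pix [216. 162.]
[698. 124. 114.]
[ 660. -220.  114.]
[ 418. -192.  114.]
[455. 152. 114.]
[482.  37. 114.]
[470. -87. 114.]
```

```bash
python3 -m pendant '[[[20,-55,0,-5,26],[0,0,-45,0,26],[0,0,-45,0,26],[0,0,-45,0,26],[0,0,-10,0,26],[0,0,0,0,26]]]'
python3 - <<'E'
from h import *
st(); c=shot('wrist','w2.png'); find('wrist',c,['valve_tip'])
a=np.array([473,-251]);
p0=None
for ph in np.radians(np.arange(-6.5,-112,-10)):
    p=a+80*np.array([np.sin(ph),-np.cos(ph)]); print(np.round(np.degrees(ph)),np.round(p), None if p0 is None else np.round(p-p0)); p0=p
E
```

```text
time_s: 5.0
eef_pos: [0.4632, -0.3271, 0.0867]
eef_rot: [-0.0, 0.744, 0.668, 0.0]
wrist_force: [0.9, -0.9, 0.5]
opening: 0.303
t 5.0 tcp [ 463.2 -327.1   86.7] z [-0.  0. -1.] y [ 0.994 -0.107 -0.   ] F [ 0.9 -0.9  0.5] open 0.303 q [-0.82  0.34  1.74  0.    1.07 -0.72]
wrist valve_tip [ 461. -335.  109.] 0.56 pix [254. 290.]
-6.0 [ 464. -330.] None
-16.0 [ 450. -328.] [-14.   3.]
-26.0 [ 437. -323.] [-13.   5.]
-36.0 [ 425. -315.] [-12.   7.]
-46.0 [ 415. -306.] [-10.   9.]
-56.0 [ 406. -295.] [-9. 11.]
-66.0 [ 400. -283.] [-7. 12.]
-76.0 [ 395. -270.] [-4. 13.]
-86.0 [ 393. -256.] [-2. 14.]
-96.0 [ 394. -242.] [ 0. 14.]
-106.0 [ 396. -228.] [ 3. 14.]
```

View pics/w2.png

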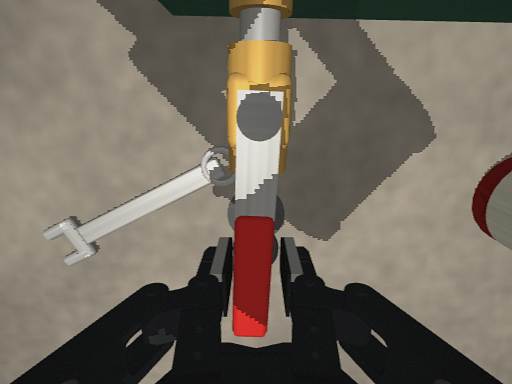

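```bash
python3 -m pendant '[[[-14,3,0,-10,26],[-13,5,0,-10,26],[-12,7,0,-10,26],[-10,9,0,-10,26],[-9,11,0,-10,26],[-7,12,0,-10,26],[-4,13,0,-10,26],[-2,14,0,-10,26]]]'
python3 -m pendant '[[[0,14,0,-10,26],[1,6,0,-3,26],[0,0,0,0,26]]]'
python3 - <<'E'
from h import *
st()
E
```

```text
time_s: 6.1
eef_pos: [0.394, -0.2552, 0.0893]
eef_rot: [0.003, 1.0, 0.03, 0.003]
wrist_force: [3.5, -4.2, -0.3]
opening: 0.301
time_s: 6.48
eef_pos: [0.3948, -0.2397, 0.0896]
eef_rot: [0.007, 0.997, -0.079, 0.003]
wrist_force: [-3.2, -21.9, -9.6]
opening: 0.304
t 6.47 tcp [ 394.8 -239.7   89.6] z [ 0.   -0.01 -1.  ] y [-0.159 -0.987  0.014] F [ -3.2 -21.9  -9.6] open 0.304 q [-0.8   0.11  2.01 -0.01  1.01  0.94]
```

```bash
python3 -m pendant '[[[0,-5,0,2,26],[0,0,60,0,26],[0,0,60,0,60],[10,25,0,10,60],[10,25,0,10,60],[10,25,0,10,60],[10,25,0,10,60],[10,25,0,10,60]]]'
python3 -m pendant '[[[10,28,0,10,60],[10,28,0,10,60],[10,28,0,10,60],[0,10,0,10,60],[0,0,0,0,60]]]'
python3 - <<'E'
from h import *
st()
for i in range(2):
    c=shot('wrist','w3.png'); find('wrist',c,['lid_handle','valve_tip','lid_hinge'])
c=shot('top');find('top',c,['valve_tip','valve_axis','lid_handle'])
E
```

```text
time_s: 7.48
eef_pos: [0.4443, -0.1127, 0.2088]
eef_rot: [0.002, 0.93, 0.368, 0.002]
wrist_force: [0.5, 0.2, -0.7]
opening: 0.703
time_s: 8.1
eef_pos: [0.4739, -0.0186, 0.2083]
eef_rot: [0.002, 0.75, 0.662, 0.001]
wrist_force: [0.6, 0.5, -0.1]
opening: 0.702
t 8.1 tcp [473.9 -18.6 208.3] z [ 0. -0. -1.] y [ 0.992 -0.125  0.004] F [ 0.6  0.5 -0.1] open 0.702 q [-0.29 -0.03  1.88  0.    1.29 -0.17]
wrist lid_handle [479. -24. 152.] 0.63 pix [264. 220.]
wrist valve_tip none
wrist lid_hinge [681. -46. 110.] 0.88 pix [494. 196.]
wrist lid_handle [479. -23. 152.] 0.75 pix [264. 217.]
wrist valve_tip none
wrist lid_hinge [682. -48. 112.] 0.58 pix [499. 198.]
top valve_tip [ 392. -240.  108.] 0.87 pix [360. 240.]
top valve_axis [ 471. -250.  107.] 0.79 pix [363. 211.]
top lid_handle [476. -16. 148.] 0.73 pix [276. 209.]
```

View pics/w3.png

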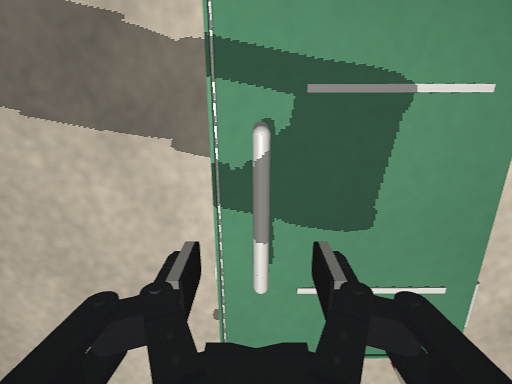

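The handle bar is between the open pads, with its centre at about (262,207), and the lever reads fully across the pipe. Next I grip the bar.

```bash
python3 -m pendant '[[[4,-2,-38,1,60],[0,0,-37,0,60],[0,0,0,0,60],[0,0,0,0,5],[0,0,0,0,5],[0,0,0,0,5]]]'
python3 - <<'E'
from h import *
st()
r=209.3;p0=None;ex=np.array([.9936,-.113])
for th in list(np.arange(0,80.3,5.73))+[80.2,82]:
    f=np.radians(th+11.58); q=np.array([*( -r*np.cos(f)*ex), r*np.sin(f)])
    if p0 is not None: print(round(th,1),np.round(q-p0,1),np.round(q-s,0))
    else: s=q
    p0=q
E
```

```text
time_s: 9.45
eef_pos: [0.4767, -0.0211, 0.1328]
eef_rot: [-0.0, 0.744, 0.668, -0.0]
wrist_force: [-7.0, 0.1, 6.7]
opening: 0.117
t 9.45 tcp [476.7 -21.1 132.8] z [-0. -0. -1.] y [ 0.994 -0.107 -0.001] F [-7.   0.1  6.7] open 0.117 q [-0.29  0.08  1.94 -0.    1.13 -0.19]
5.7 [ 5.2 -0.6 20.3] [ 5. -1. 20.]
11.5 [ 7.2 -0.8 19.6] [12. -1. 40.]
17.2 [ 9.1 -1.  18.8] [21. -2. 59.]
22.9 [10.9 -1.2 17.8] [32. -4. 77.]
28.6 [12.6 -1.4 16.6] [45. -5. 93.]
34.4 [14.2 -1.6 15.3] [ 59.  -7. 108.]
40.1 [15.6 -1.8 13.8] [ 75.  -9. 122.]
45.8 [16.9 -1.9 12.1] [ 92. -10. 134.]
51.6 [18.1 -2.1 10.4] [110. -12. 145.]
57.3 [19.  -2.2  8.5] [129. -15. 153.]
63.0 [19.7 -2.2  6.6] [149. -17. 160.]
68.8 [20.3 -2.3  4.5] [169. -19. 164.]
74.5 [20.6 -2.3  2.5] [189. -22. 167.]
80.2 [20.8 -2.4  0.4] [210. -24. 167.]
80.2 [-0.1  0.   0. ] [210. -24. 167.]
82 [ 6.5 -0.7 -0.3] [217. -25. 167.]
```

```bash
python3 -m pendant '[[[2,0,10,0,5],[3,-1,10,0,5],[7,-1,20,0,5],[9,-1,19,0,5],[11,-1,18,0,5],[0,0,0,0,5]]]'
python3 -m pendant '[[[13,-1,17,0,5],[14,-2,15,0,5],[16,-2,14,0,5],[17,-2,12,0,5],[0,0,0,0,5]]]'
```

```text
time_s: 10.2
eef_pos: [0.5079, -0.025, 0.2097]
eef_rot: [-0.001, 0.744, 0.668, -0.001]
wrist_force: [-9.0, -1.7, 1.5]
opening: 0.114
time_s: 10.82
eef_pos: [0.5685, -0.0328, 0.2714]
eef_rot: [0.001, 0.744, 0.668, -0.001]
wrist_force: [-15.3, -1.1, 20.3]
opening: 0.116
```

```bash
python3 -m pendant '[[[16,-2,14,0,5],[19,-2,10,0,5],[19,-2,8,0,5],[0,0,0,0,5]]]'
```

```text
time_s: 11.32
eef_pos: [0.6236, -0.0397, 0.2982]
eef_rot: [0.001, 0.745, 0.668, -0.001]
wrist_force: [0.6, -6.5, -6.3]
opening: 0.111
```

```bash
python3 -m pendant '[[[20,-2,5,0,5],[20,-2,2,0,5],[14,-2,0,0,5],[0,0,0,0,5]]]'
python3 -m pendant '[[[4,0,0,0,5],[4,0,0,0,5],[0,0,0,0,5]]]'
python3 - <<'E'
from h import *
c=shot('side'); find('side',c,['stay_grip','lid_handle','stay_pivot'])
c=shot('top');find('top',c,['stay_grip','lid_handle'])
E
```

```text
time_s: 11.82
eef_pos: [0.6781, -0.0466, 0.3073]
eef_rot: [0.002, 0.745, 0.667, -0.001]
wrist_force: [-0.2, -7.0, 0.6]
opening: 0.113
time_s: 12.2
eef_pos: [0.6858, -0.0475, 0.3077]
eef_rot: [0.003, 0.745, 0.667, -0.001]
wrist_force: [-1.0, -10.4, 0.9]
opening: 0.108
side stay_grip [658. 177. 163.] 0.9 pix [288. 139.]
side lid_handle [688. -49. 321.] 0.61 pix [341. 119.]
side stay_pivot [610. 143.  97.] 0.75 pix [274. 167.]
top stay_grip none
top lid_handle [685. -46. 317.] 0.96 pix [291. 111.]
```

```bash
python3 -m pendant '[[[4,0,0,0,5],[0,0,0,0,5]]]'
python3 -m pendant '[[[3,0,0,0,5],[0,0,0,0,5]]]'
python3 - <<'E'
from h import *
st()
c=shot('side','s2.png'); find('side',c,['stay_grip','lid_handle'])
E
```

```text
time_s: 12.8
eef_pos: [0.6873, -0.0477, 0.3076]
eef_rot: [0.001, 0.745, 0.667, -0.003]
wrist_force: [-11.6, -10.3, 4.6]
opening: 0.116
time_s: 13.05
eef_pos: [0.6883, -0.0478, 0.3075]
eef_rot: [-0.001, 0.745, 0.667, -0.005]
wrist_force: [-20.4, -10.4, 7.2]
opening: 0.113
t 13.05 tcp [688.3 -47.8 307.5] z [-0.01 -0.01 -1.  ] y [ 0.994 -0.111 -0.008] F [-20.4 -10.4   7.2] open 0.113 q [-0.24  0.4   1.19 -0.01  1.57 -0.13]
side stay_grip [652. 175. 164.] 0.71 pix [287. 139.]
side lid_handle [690. -52. 321.] 0.87 pix [342. 119.]
```

View pics/s2.png

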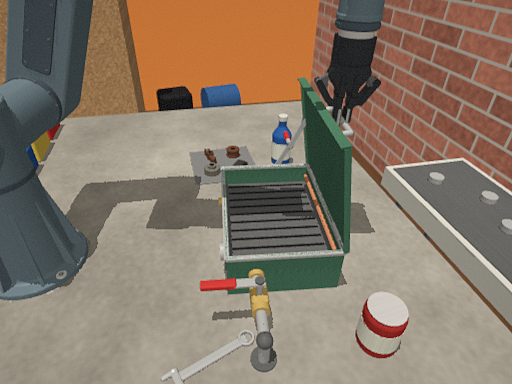

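The lid stands near vertical against its limit, the lever is across the pipe at (232,284), and the knee sleeve is at (287,139). I'll slacken so the stay can snap over.

```bash
python3 -m pendant '[[[-4,0,0,0,5],[0,0,0,0,5],[-3,0,0,0,5],[0,0,0,0,5],[0,0,0,0,5],[0,0,0,0,5]]]'
python3 -m pendant '[[[-4,0,0,0,5],[0,0,0,0,5],[-3,0,0,0,5],[0,0,0,0,5]]]'
python3 - <<'E'
from h import *
c=shot('side'); find('side',c,['stay_grip','lid_handle'])
E
```

```text
time_s: 13.95
eef_pos: [0.6855, -0.0475, 0.3077]
eef_rot: [0.003, 0.745, 0.667, -0.001]
wrist_force: [-0.3, -9.8, 1.2]
opening: 0.112
time_s: 14.45
eef_pos: [0.6833, -0.0473, 0.3079]
eef_rot: [0.007, 0.745, 0.667, 0.004]
wrist_force: [21.5, -8.5, -7.7]
opening: 0.111
side stay_grip [652. 179. 167.] 0.78 pix [286. 138.]
side lid_handle none
```

Pulling back meets 21 N, so the stay is locked. I release the handle and go over the mat.

```bash
python3 -m pendant '[[[5,0,0,0,5],[0,0,0,0,34],[0,0,0,0,34],[0,0,25,0,34],[0,0,45,0,34],[0,0,45,0,34],[-40,0,0,0,34],[-50,20,0,0,34]]]'
python3 -m pendant '[[[-30,54,-15,0,70],[-30,54,-20,0,70],[-20,54,-25,0,70],[-20,54,-25,0,70],[-20,54,-20,0,70],[0,54,-15,0,70],[0,30,0,0,70],[0,0,0,0,70]]]'
python3 - <<'E'
from h import *
st()
c=shot('wrist','w4.png'); find('wrist',c,['gear_c','pulley_c','bearing_cap_c','rocker_c'])
c=shot('top'); find('top',c,['gear_c','pulley_c','bearing_cap_c','rocker_c','stay_grip','rack','lid_handle'])
E
```

```text
time_s: 15.6
eef_pos: [0.5924, -0.0242, 0.4209]
eef_rot: [0.0, 0.744, 0.668, 0.0]
wrist_force: [-0.3, 0.5, 0.6]
opening: 0.401
time_s: 16.6
eef_pos: [0.4737, 0.3289, 0.3017]
eef_rot: [-0.0, 0.743, 0.67, 0.0]
wrist_force: [0.7, 0.6, 0.0]
opening: 0.817
t 16.6 tcp [473.7 328.9 301.7] z [-0.  0. -1.] y [ 0.995 -0.103 -0.   ] F [0.7 0.6 0. ] open 0.817 q [0.4  0.13 1.52 0.   1.49 0.5 ]
wrist gear_c [448. 292.  13.] 0.75 pix [242. 179.]
wrist pulley_c [531. 394.  19.] 0.85 pix [292. 104.]
wrist bearing_cap_c [539. 295.  17.] 0.88 pix [302. 172.]
wrist rocker_c [455. 386.  16.] 0.96 pix [239. 116.]
top gear_c [445. 295.  19.] 0.65 pix [166. 224.]
top pulley_c [528. 395.  17.] 0.64 pix [132. 196.]
top bearing_cap_c [533. 297.  19.] 0.74 pix [165. 194.]
top rocker_c [453. 300.  15.] 0.29 pix [165. 222.]
top stay_grip [655. 188. 165.] 0.48 pix [195. 141.]
top rack [557. -32.  57.] 0.74 pix [279. 182.]
top lid_handle [685. -45. 314.] 0.78 pix [290. 111.]
```

View pics/w4.png

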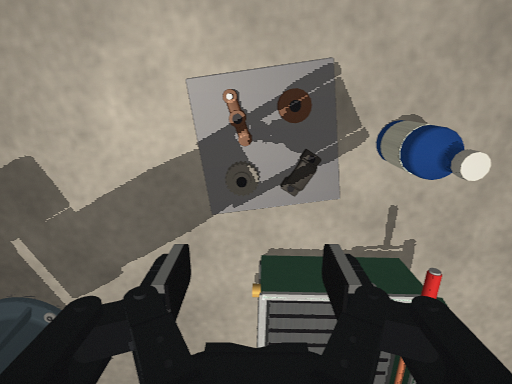

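All four parts lie on the mat: rocker (238,118), pulley (294,105), gear (242,179), cap (301,172). I work out their orientations and the rack slots.

```bash
python3 - <<'E'
from h import *
c=shot('wrist'); f=192/np.tan(np.radians(c['vfov'])/2)
def px(u,v,z):
    d=rot(c['orientation']).apply([(u-c['cx'])/f,(v-c['cy'])/f,1]); s=(z-c['origin'][2])/d[2]; return (c['origin']+s*d)*1000
for n,a,b,z in [('rocker',(231,97),(246,141),.022),('cap',(313,153),(288,191),.025),('gear',(242,180),(242,180),.03),('pulley',(294,105),(294,105),.03)]:
    A,B=px(*a,z),px(*b,z); d=A-B; print(n,np.round(A),np.round(B),'mid',np.round((A+B)/2),'len',np.round(np.linalg.norm(d)),'ang',np.round(np.degrees(np.arctan2(d[1],d[0]))))
ex=np.array([.9936,-.113]);ey=np.array([.113,.9936])
for y in (-112,-37,37,112): print(y,np.round(np.array([564,-31])-45*ex+y*ey))
E
python3 -m pendant '[[[-13,-18,-60,0,66],[-13,-17,-60,0,66],[0,0,-60,0,66],[0,0,0,0,66]]]'
python3 - <<'E'
from h import *
st()
for i in range(2):
    c=shot('wrist','w5.png'); find('wrist',c,['gear_c'])
E
```

```text
rocker [449. 410.  22.] [462. 348.  22.] mid [455. 379.  22.] len 64.0 ang 102.0
cap [557. 321.  25.] [517. 267.  25.] mid [537. 294.  25.] len 67.0 ang 53.0
gear [450. 293.  30.] [450. 293.  30.] mid [450. 293.  30.] len 0.0 ang 0.0
pulley [533. 391.  30.] [533. 391.  30.] mid [533. 391.  30.] len 0.0 ang 0.0
-112 [ 507. -137.]
-37 [515. -63.]
37 [523.  11.]
112 [532.  85.]
time_s: 17.8
eef_pos: [0.4454, 0.2907, 0.1196]
eef_rot: [-0.002, 0.744, 0.668, -0.005]
wrist_force: [-0.5, -0.1, 1.3]
opening: 0.768
t 17.8 tcp [445.4 290.7 119.6] z [-0.01 -0.   -1.  ] y [ 0.994 -0.108 -0.009] F [-0.5 -0.1  1.3] open 0.768 q [ 0.35  0.22  1.8  -0.    1.13  0.46]
wrist gear_c [449. 291.  19.] 0.92 pix [261. 193.]
wrist gear_c [450. 293.  19.] 0.76 pix [256. 191.]
```

```bash
python3 -m pendant '[[[3,1,-50,0,66],[0,0,-50,0,66],[0,0,-16,0,66],[0,0,0,0,66],[0,0,0,0,20],[0,0,0,0,20],[0,0,0,0,20],[0,0,0,0,20]]]'
python3 -m pendant '[[[0,0,30,0,20],[0,0,40,0,20],[0,0,60,0,20],[0,0,30,0,20],[0,0,0,0,20]]]'
```

```text
time_s: 19.0
eef_pos: [0.4541, 0.2942, 0.0109]
eef_rot: [0.001, 0.744, 0.668, 0.002]
wrist_force: [-1.3, -0.5, 6.6]
opening: 0.524
time_s: 19.62
eef_pos: [0.4548, 0.2943, 0.1725]
eef_rot: [0.002, 0.744, 0.668, 0.004]
wrist_force: [0.3, -0.4, -3.0]
opening: 0.518
```

```bash
python3 -m pendant '[[[6,-54,0,0,20],[7,-54,0,0,20],[6,-54,0,0,20],[7,-54,0,0,20],[6,-54,0,0,20],[7,-54,0,0,20],[6,-54,0,0,20],[7,-53,0,0,20]]]'
python3 -m pendant '[[[0,0,0,0,20],[0,0,-40,0,20],[0,0,-40,0,20],[0,0,-20,0,20],[0,0,0,0,20]]]'
python3 - <<'E'
from h import *
st(); c=shot('wrist','w6.png'); find('wrist',c,['gear_c','rack'])
E
```

```text
time_s: 20.62
eef_pos: [0.5034, -0.1391, 0.1666]
eef_rot: [-0.001, 0.744, 0.668, -0.0]
wrist_force: [1.5, -0.1, -2.4]
opening: 0.523
time_s: 21.25
eef_pos: [0.5019, -0.1356, 0.0653]
eef_rot: [-0.003, 0.744, 0.668, -0.001]
wrist_force: [-0.7, 0.3, -2.6]
opening: 0.522
t 21.25 tcp [ 501.9 -135.6   65.3] z [-0.01  0.   -1.  ] y [ 0.994 -0.107 -0.006] F [-0.7  0.3 -2.6] open 0.522 q [-0.49  0.28  1.86  0.    1.01 -0.39]
wrist gear_c [ 501. -138.   73.] 0.58 pix [257. 263.]
wrist rack [558. -35.  56.] 0.56 pix [354.  42.]
```

View pics/w6.png

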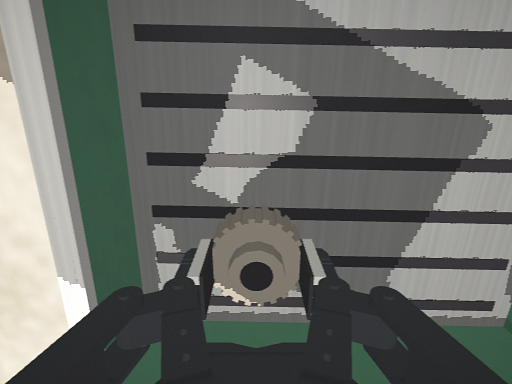

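The gear is held level over the rack's right end, at about (257,262), and the rack is empty. I lower it to contact and release.

```bash
python3 -m pendant '[[[0,0,-3,0,20],[0,0,-3,0,20],[0,0,0,0,20]]]'; python3 -m pendant '[[[0,0,-2,0,20],[0,0,0,0,20]]]'
```

```text
time_s: 21.78
eef_pos: [0.5044, -0.1377, 0.0621]
eef_rot: [0.0, 0.744, 0.668, 0.0]
wrist_force: [0.1, -0.5, -2.8]
opening: 0.518
time_s: 22.02
eef_pos: [0.5045, -0.1378, 0.0619]
eef_rot: [-0.0, 0.744, 0.668, -0.0]
wrist_force: [-7.0, 2.4, 15.3]
opening: 0.525
```

```bash
python3 -m pendant '[[[0,0,1,0,64],[0,0,0,0,64],[0,0,20,0,64],[0,0,45,0,64],[0,0,45,0,64],[-5,53,0,2,64],[-5,53,0,2,64],[-5,53,0,2,64]]]'
python3 -m pendant '[[[-5,53,0,2,64],[-5,53,0,2,64],[-5,53,0,2,64],[-5,53,0,2,64],[-5,53,0,2,64],[-5,53,-20,1,64],[-5,45,-20,1,64],[0,0,0,0,64]]]'
python3 - <<'E'
from h import *
st()
c=shot('wrist','w7.png'); find('wrist',c,['rocker_c','pulley_c','bearing_cap_c','gear_c'])
E
```

```text
time_s: 23.02
eef_pos: [0.4892, 0.0226, 0.1712]
eef_rot: [0.0, 0.708, 0.706, 0.0]
wrist_force: [1.4, 0.3, 0.5]
opening: 0.752
time_s: 24.02
eef_pos: [0.4521, 0.3864, 0.1286]
eef_rot: [-0.001, 0.629, 0.777, -0.002]
wrist_force: [-0.3, -0.5, -0.8]
opening: 0.751
t 24.02 tcp [452.1 386.4 128.6] z [-0. -0. -1.] y [ 0.978  0.209 -0.004] F [-0.3 -0.5 -0.8] open 0.751 q [0.51 0.33 1.64 0.   1.17 0.3 ]
wrist rocker_c [453. 384.  17.] 0.78 pix [258. 193.]
wrist pulley_c [534. 395.  19.] 0.87 pix [346. 200.]
wrist bearing_cap_c [535. 296.  17.] 0.74 pix [316. 288.]
wrist gear_c none
```

View pics/w7.png

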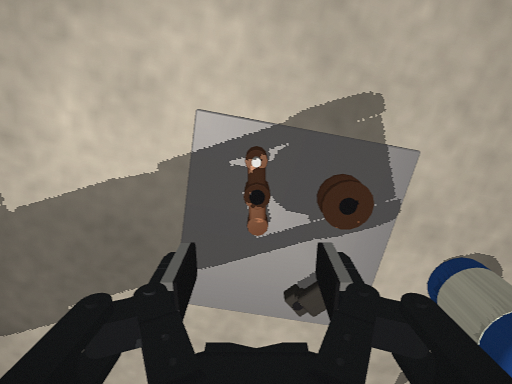

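The rocker (257,193) stands parallel to the pads and is centred. I lower and grip it.

```bash
python3 -m pendant '[[[1,-2,-50,0,46],[0,0,-50,0,46],[0,0,-20,0,46],[0,0,0,0,46],[0,0,0,0,5],[0,0,0,0,5],[0,0,0,0,5],[0,0,0,0,5]]]'
python3 -m pendant '[[[0,0,30,0,5],[0,0,50,0,5],[0,0,60,0,5],[0,0,20,0,5],[0,0,0,0,5]]]'
```

```text
time_s: 25.28
eef_pos: [0.4571, 0.3832, 0.0136]
eef_rot: [0.001, 0.63, 0.776, 0.002]
wrist_force: [-0.4, -2.6, 7.2]
opening: 0.255
time_s: 25.9
eef_pos: [0.4567, 0.3832, 0.1741]
eef_rot: [0.001, 0.63, 0.776, 0.003]
wrist_force: [0.2, 0.1, -1.8]
opening: 0.253
```

```bash
python3 -m pendant '[[[6,-50,0,8,5],[7,-50,0,8,5],[6,-50,0,8,5],[7,-50,0,8,5],[6,-50,0,8,5],[7,-50,0,8,5],[6,-50,0,8,5],[7,-50,0,8,5]]]'
python3 -m pendant '[[[6,-46,0,8,5],[0,0,0,0,5],[0,0,-40,0,5],[0,0,-40,0,5],[0,0,-20,0,5],[0,0,0,0,5]]]'
python3 - <<'E'
from h import *
st(); c=shot('wrist','w8.png'); find('wrist',c,['gear_c','rocker_c'])
E
```

```text
time_s: 26.9
eef_pos: [0.5062, -0.019, 0.1693]
eef_rot: [-0.001, 0.121, 0.993, 0.0]
wrist_force: [-0.0, -0.2, -1.9]
opening: 0.253
time_s: 27.65
eef_pos: [0.5107, -0.0619, 0.0682]
eef_rot: [-0.003, 0.054, 0.999, 0.001]
wrist_force: [-0.8, -0.8, -1.5]
opening: 0.254
t 27.65 tcp [510.7 -61.9  68.2] z [-0.01  0.   -1.  ] y [0.108 0.994 0.002] F [-0.8 -0.8 -1.5] open 0.254 q [-0.35  0.27  1.87  0.    1.01 -1.81]
wrist gear_c [ 505. -141.   68.] 0.93 pix [114. 256.]
wrist rocker_c [508. -58.  69.] 0.68 pix [261. 248.]
```

```bash
python3 -m pendant '[[[0,0,-2,0,5],[0,0,0,0,5]]]'; python3 -m pendant '[[[0,0,-2,0,5],[0,0,0,0,5]]]';python3 -m pendant '[[[0,0,-2,0,5],[0,0,0,0,5]]]'
```

```text
time_s: 28.05
eef_pos: [0.5137, -0.0637, 0.0696]
eef_rot: [0.001, 0.054, 0.999, -0.0]
wrist_force: [0.2, 0.7, -2.1]
opening: 0.253
time_s: 28.3
eef_pos: [0.5132, -0.0637, 0.067]
eef_rot: [-0.0, 0.054, 0.999, 0.0]
wrist_force: [-0.5, -0.1, -1.1]
opening: 0.253
time_s: 28.55
eef_pos: [0.5132, -0.0636, 0.0648]
eef_rot: [-0.0, 0.054, 0.999, 0.0]
wrist_force: [-0.6, -0.7, -2.1]
opening: 0.253
```

View pics/w8.png

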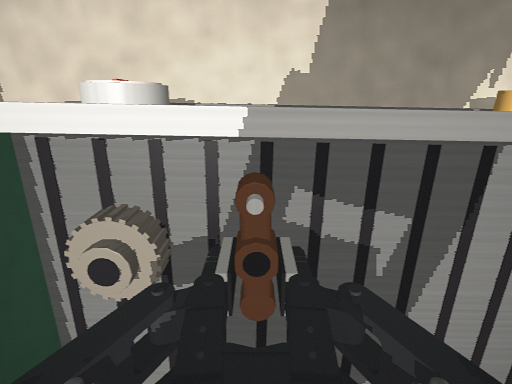

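The gear sits flat on the rack at (105,262), and the rocker is held beside it at (257,255). I keep lowering to contact.

```bash
python3 -m pendant '[[[0,0,-2,0,5],[0,0,0,0,5]]]'; python3 -m pendant '[[[0,0,-2,0,5],[0,0,0,0,5]]]'
```

```text
time_s: 28.8
eef_pos: [0.5133, -0.0637, 0.0646]
eef_rot: [-0.0, 0.054, 0.999, -0.0]
wrist_force: [-6.6, 1.8, 14.3]
opening: 0.254
time_s: 29.05
eef_pos: [0.5134, -0.0637, 0.0645]
eef_rot: [-0.0, 0.054, 0.999, -0.0]
wrist_force: [-15.5, 2.7, 32.2]
opening: 0.256
```

```bash
python3 -m pendant '[[[0,0,4,0,40],[0,0,0,0,40],[0,0,20,0,40],[0,0,45,0,62],[0,0,45,0,62],[2,51,0,0,62],[2,51,0,0,62],[2,51,0,0,62]]]'
python3 -m pendant '[[[2,51,0,0,62],[2,51,0,0,62],[2,51,0,0,62],[2,51,0,0,62],[2,51,0,0,62],[2,50,-50,0,62],[0,0,0,0,62]]]'
python3 - <<'E'
from h import *
st()
for i in range(2):
    c=shot('wrist','w9.png'); find('wrist',c,['pulley_c','bearing_cap_c'])
c=shot('top');find('top',c,['gear_c','rocker_c','pulley_c','valve_tip'])
E
```

```text
time_s: 30.05
eef_pos: [0.5193, 0.0906, 0.1748]
eef_rot: [0.0, 0.054, 0.999, 0.0]
wrist_force: [0.6, 0.1, 0.4]
opening: 0.721
time_s: 30.92
eef_pos: [0.5272, 0.3898, 0.1244]
eef_rot: [-0.004, 0.052, 0.999, -0.002]
wrist_force: [-0.3, -0.9, -1.5]
opening: 0.724
t 30.93 tcp [527.2 389.8 124.4] z [-0.01 -0.   -1.  ] y [ 0.104  0.995 -0.005] F [-0.3 -0.9 -1.5] open 0.724 q [ 0.46  0.47  1.47  0.    1.22 -1.01]
wrist pulley_c [533. 396.  18.] 0.7 pix [264. 199.]
wrist bearing_cap_c [538. 298.  15.] 0.66 pix [160. 213.]
wrist pulley_c [536. 395.  16.] 0.96 pix [263. 194.]
wrist bearing_cap_c [538. 295.  15.] 0.75 pix [159. 205.]
top gear_c [ 508. -135.   70.] 0.76 pix [317. 199.]
top rocker_c [511. -64.  68.] 0.59 pix [291. 198.]
top pulley_c [530. 398.  15.] 0.65 pix [131. 195.]
top valve_tip [683. 329.   2.] 0.74 pix [156. 144.]
```

View pics/w9.png

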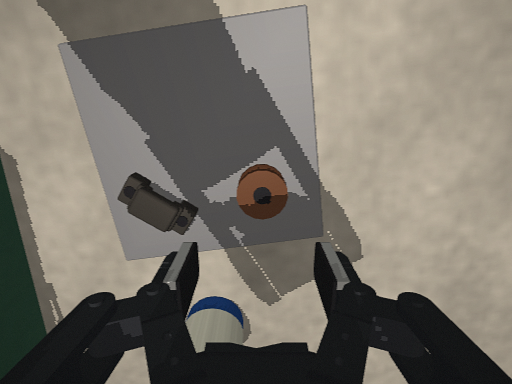

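```bash
python3 -m pendant '[[[4,4,-50,0,62],[0,0,-50,0,62],[0,0,-18,0,62],[0,0,0,0,62],[0,0,0,0,20],[0,0,0,0,20],[0,0,0,0,20],[0,0,0,0,20]]]'
python3 -m pendant '[[[0,0,30,0,20],[0,0,50,0,20],[0,0,60,0,20],[0,0,20,0,20],[0,0,0,0,20]]]'
```

```text
time_s: 32.48
eef_pos: [0.537, 0.3935, 0.0158]
eef_rot: [0.002, 0.054, 0.999, 0.001]
wrist_force: [0.0, -0.2, 7.7]
opening: 0.51
time_s: 33.1
eef_pos: [0.5359, 0.3929, 0.1746]
eef_rot: [0.002, 0.054, 0.999, 0.001]
wrist_force: [0.4, 0.1, -3.3]
opening: 0.513
```

```bash
python3 -m pendant '[[[-2,-54,0,0,20],[-2,-54,0,0,20],[-2,-54,0,0,20],[-2,-54,0,0,20],[-2,-54,0,0,20],[-2,-54,0,0,20],[-1,-57,0,0,20],[0,0,0,0,20]]]'
python3 -m pendant '[[[0,0,-40,0,20],[0,0,-40,0,20],[0,0,-20,0,20],[0,0,0,0,20],[0,0,-2,0,20],[0,0,0,0,20]]]'
python3 -m pendant '[[[0,0,-2,0,20],[0,0,0,0,20]]]'
```

```text
time_s: 34.1
eef_pos: [0.5204, 0.0081, 0.17]
eef_rot: [-0.002, 0.057, 0.998, -0.0]
wrist_force: [0.8, 0.2, -2.6]
opening: 0.513
time_s: 34.85
eef_pos: [0.522, 0.0118, 0.0709]
eef_rot: [-0.0, 0.054, 0.999, 0.0]
wrist_force: [0.4, -0.5, -2.8]
opening: 0.508
time_s: 35.1
eef_pos: [0.5221, 0.0115, 0.069]
eef_rot: [0.0, 0.054, 0.999, -0.0]
wrist_force: [0.2, 0.4, -1.7]
opening: 0.511
```

```bash
python3 -m pendant '[[[0,0,-2,0,20],[0,0,0,0,20]]]'
python3 -m pendant '[[[0,0,-1.5,0,20],[0,0,0,0,20]]]'
```

```text
time_s: 35.35
eef_pos: [0.5221, 0.0114, 0.0668]
eef_rot: [0.0, 0.054, 0.999, -0.0]
wrist_force: [0.6, -0.7, -2.8]
opening: 0.512
time_s: 35.6
eef_pos: [0.5222, 0.0115, 0.0667]
eef_rot: [-0.0, 0.054, 0.999, -0.0]
wrist_force: [-5.9, 0.8, 11.3]
opening: 0.511
```

```bash
python3 -m pendant '[[[0,0,1,0,60],[0,0,0,0,60],[0,0,20,0,60],[0,0,45,0,62],[0,0,45,0,62],[2,47,0,10,62],[2,47,0,10,62],[2,47,0,10,62]]]'
python3 -m pendant '[[[2,47,0,10,62],[2,47,0,10,62],[2,47,0,9,62],[0,0,-55,0,62],[0,0,0,0,62]]]'
python3 - <<'E'
from h import *
st()
for i in range(2):
    c=shot('wrist','w10.png'); find('wrist',c,['bearing_cap_c'])
c=shot('top');find('top',c,['gear_c','rocker_c','pulley_c','bearing_cap_c'])
E
```

```text
time_s: 36.6
eef_pos: [0.5283, 0.1538, 0.1766]
eef_rot: [0.0, -0.209, 0.978, -0.0]
wrist_force: [0.7, -0.4, -0.6]
opening: 0.726
time_s: 37.22
eef_pos: [0.5301, 0.2928, 0.1166]
eef_rot: [-0.005, -0.445, 0.895, 0.001]
wrist_force: [-1.0, 0.1, 0.2]
opening: 0.722
t 37.23 tcp [530.1 292.8 116.6] z [-0.01 -0.   -1.  ] y [-0.797  0.603  0.006] F [-1.   0.1  0.2] open 0.722 q [ 0.31  0.38  1.61 -0.    1.17 -2.18]
wrist bearing_cap_c [538. 298.  18.] 0.68 pix [251. 205.]
wrist bearing_cap_c [538. 297.  13.] 0.59 pix [254. 197.]
top gear_c [ 506. -135.   66.] 0.73 pix [317. 200.]
top rocker_c [510. -63.  73.] 0.66 pix [291. 198.]
top pulley_c [517.  16.  67.] 0.47 pix [263. 197.]
top bearing_cap_c [531. 294.  23.] 0.78 pix [166. 194.]
```

View pics/w10.png

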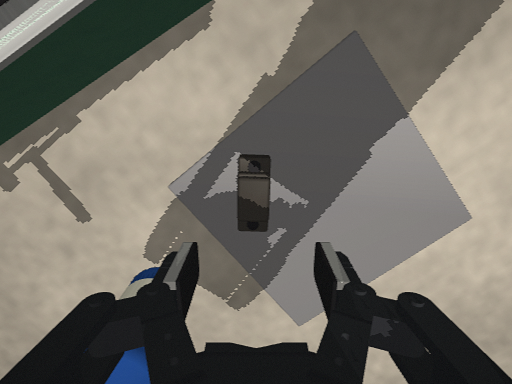

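```bash
python3 -m pendant '[[[4,2,-50,0,62],[0,0,-50,0,62],[0,0,-10,0,62],[0,0,0,0,62],[0,0,0,0,5],[0,0,0,0,5],[0,0,0,0,5],[0,0,0,0,5]]]'
python3 -m pendant '[[[0,0,30,0,5],[0,0,50,0,5],[0,0,60,0,5],[0,0,20,0,5],[0,0,0,0,5]]]'
```

```text
time_s: 38.67
eef_pos: [0.5399, 0.2962, 0.014]
eef_rot: [0.002, -0.445, 0.896, -0.0]
wrist_force: [-1.4, -0.3, 6.6]
opening: 0.312
time_s: 39.3
eef_pos: [0.5389, 0.2958, 0.173]
eef_rot: [0.002, -0.445, 0.896, -0.0]
wrist_force: [-0.6, -0.4, -2.3]
opening: 0.317
```

```bash
python3 -m pendant '[[[-1,-35,0,-10,5],[-1,-35,0,-10,5],[-1,-35,0,-10,5],[-1,-35,0,-10,5],[-1,-35,0,-10,5],[-2,-36,0,-9,5],[0,0,0,0,5],[0,0,0,0,5]]]'
python3 -m pendant '[[[0,0,-40,0,5],[0,0,-40,0,5],[0,0,-20,0,5],[0,0,0,0,5],[0,0,-3,0,5],[0,0,0,0,5]]]'
python3 - <<'E'
from h import *
st(); c=shot('wrist','w11.png'); find('wrist',c,['bearing_cap_c','pulley_c'])
E
```

```text
time_s: 40.3
eef_pos: [0.5299, 0.0848, 0.1693]
eef_rot: [-0.002, 0.053, 0.999, 0.0]
wrist_force: [0.5, 0.2, -2.3]
opening: 0.316
time_s: 41.05
eef_pos: [0.5318, 0.0848, 0.0692]
eef_rot: [0.001, 0.053, 0.999, 0.0]
wrist_force: [-0.1, 0.6, -2.5]
opening: 0.31
t 41.05 tcp [531.8  84.8  69.2] z [ 0. -0. -1.] y [0.107 0.994 0.   ] F [-0.1  0.6 -2.5] open 0.31 q [-0.06  0.31  1.82  0.    1.02 -1.53]
wrist bearing_cap_c [528.  89.  72.] 0.96 pix [263. 249.]
wrist pulley_c [518.  16.  67.] 0.72 pix [129. 241.]
```

View pics/w11.png

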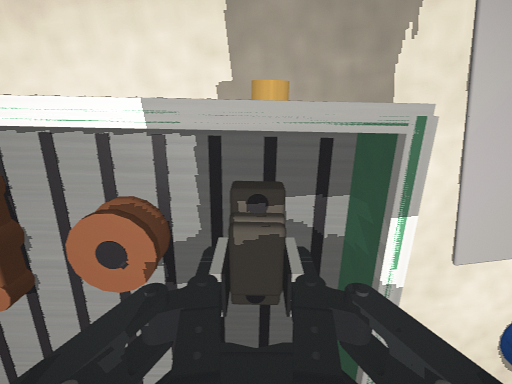

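The cap is held at (258,245) with the pulley flat beside it at (115,245) and the left wall clear. I lower it to contact.

```bash
python3 -m pendant '[[[0,0,-2,0,5],[0,0,0,0,5]]]'
python3 -m pendant '[[[0,0,-2,0,5],[0,0,0,0,5]]]'
python3 -m pendant '[[[0,0,-1.5,0,5],[0,0,0,0,5]]]'
```

```text
time_s: 41.45
eef_pos: [0.531, 0.0845, 0.0663]
eef_rot: [-0.0, 0.054, 0.999, -0.0]
wrist_force: [-0.1, -1.6, -3.0]
opening: 0.309
time_s: 41.7
eef_pos: [0.5313, 0.0844, 0.065]
eef_rot: [0.0, 0.054, 0.999, -0.0]
wrist_force: [-2.8, -0.7, 4.7]
opening: 0.31
time_s: 41.95
eef_pos: [0.5313, 0.0845, 0.0649]
eef_rot: [-0.0, 0.054, 0.999, -0.0]
wrist_force: [-9.5, -0.4, 18.6]
opening: 0.309
```

```bash
python3 -m pendant '[[[0,0,1,0,46],[0,0,0,0,46],[0,0,20,0,46],[0,0,50,0,46],[0,0,50,-10,46],[5,20,50,-10,46],[10,20,20,-10,46],[10,20,0,-10,46]]]'
python3 -m pendant '[[[15,20,0,-10,46],[15,20,0,-10,46],[15,5,0,-10,46],[15,0,0,-10,46],[15,0,0,-10,46],[0,0,0,0,46],[0,0,0,0,46]]]'
python3 - <<'E'
from h import *
st()
for i in range(2):
    c=shot('wrist','w12.png'); find('wrist',c,['stay_grip','stay_pivot'])
c=shot('side'); find('side',c,['stay_grip'])
c=shot('top','t12.png');find('top',c,['gear_c','rocker_c','pulley_c','bearing_cap_c','stay_grip','valve_tip','degreaser','spanner','grease_can'])
E
```

```text
time_s: 42.95
eef_pos: [0.5578, 0.1451, 0.2565]
eef_rot: [0.002, 0.395, 0.919, 0.001]
wrist_force: [0.4, 0.2, -0.0]
opening: 0.538
time_s: 43.82
eef_pos: [0.6306, 0.1895, 0.2533]
eef_rot: [-0.0, 0.743, 0.669, -0.0]
wrist_force: [0.7, 0.1, 0.1]
opening: 0.538
t 43.83 tcp [630.6 189.5 253.3] z [-0. -0. -1.] y [ 0.995 -0.104 -0.001] F [0.7 0.1 0.1] open 0.538 q [0.11 0.35 1.36 0.   1.44 0.22]
wrist stay_grip [657. 181. 170.] 0.65 pix [290. 206.]
wrist stay_pivot [688. 327.  -1.] 0.75 pix [291.  44.]
wrist stay_grip [662. 179. 168.] 0.98 pix [295. 207.]
wrist stay_pivot [614. 137.  96.] 0.88 pix [246. 224.]
side stay_grip [653. 180. 163.] 0.55 pix [286. 138.]
top gear_c [ 507. -135.   65.] 0.61 pix [317. 199.]
top rocker_c [509. -60.  68.] 0.75 pix [290. 199.]
top pulley_c [517.  16.  68.] 0.61 pix [263. 196.]
top bearing_cap_c [527.  87.  72.] 0.55 pix [237. 193.]
top stay_grip [654. 188. 165.] 0.74 pix [195. 141.]
top valve_tip [ 395. -240.  105.] 0.75 pix [360. 239.]
top degreaser [684. 326.   3.] 0.87 pix [157. 144.]
top spanner [ 366. -313.    0.] 0.57 pix [376. 248.]
top grease_can [ 675. -348.    0.] 0.97 pix [383. 144.]
```

View pics/w12.png

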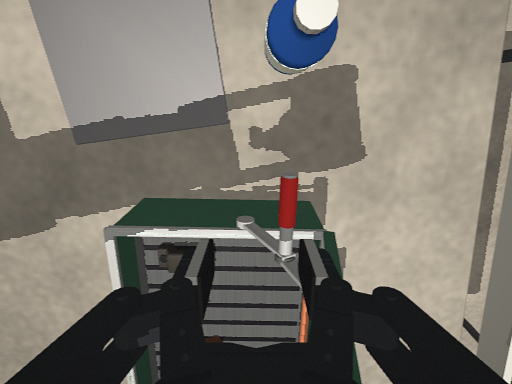

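The red sleeve is at (289,202), between the finger lines and to the right. I move 26 mm in +x and pinch it from above.

```bash
python3 -m pendant '[[[13,0,0,0,46],[13,0,0,0,46],[0,0,-35,0,46],[0,0,-35,0,46],[0,0,-34,0,46],[0,0,0,0,46]]]'
python3 -m pendant '[[[0,0,0,0,5],[0,0,0,0,5],[0,0,0,0,5],[0,0,0,0,5]]]'
python3 - <<'E'
from h import *
st()
E
```

```text
time_s: 45.48
eef_pos: [0.6554, 0.189, 0.1459]
eef_rot: [-0.002, 0.744, 0.668, -0.003]
wrist_force: [0.1, -0.7, 0.9]
opening: 0.538
time_s: 45.98
eef_pos: [0.6579, 0.1897, 0.1524]
eef_rot: [0.001, 0.744, 0.668, 0.001]
wrist_force: [-3.2, -0.2, 5.4]
opening: 0.153
t 45.98 tcp [657.9 189.7 152.4] z [ 0.  0. -1.] y [ 0.994 -0.108  0.003] F [-3.2 -0.2  5.4] open 0.153 q [0.11 0.49 1.37 0.   1.28 0.22]
```

```bash
python3 -m pendant '[[[-6,1,4,0,5],[-6,1,3,0,5],[0,0,0,0,5]]]'
python3 -m pendant '[[[-6,1,3,0,5],[-7,1,2,0,5],[0,0,0,0,5]]]'
```

```text
time_s: 46.35
eef_pos: [0.6468, 0.1912, 0.1585]
eef_rot: [0.002, 0.744, 0.668, 0.002]
wrist_force: [3.9, -1.2, -0.2]
opening: 0.147
time_s: 46.72
eef_pos: [0.6335, 0.1929, 0.1634]
eef_rot: [0.002, 0.744, 0.668, 0.001]
wrist_force: [2.7, -3.0, -0.4]
opening: 0.148
```

```bash
python3 -m pendant '[[[-6,1,1,0,5],[-7,1,0,0,5],[-6,1,0,0,5],[0,0,0,0,5]]]'
python3 - <<'E'
from h import *
c=shot('top'); find('top',c,['lid_handle','stay_grip'])
c=shot('side'); find('side',c,['lid_handle','stay_grip'])
E
```

```text
time_s: 47.22
eef_pos: [0.6157, 0.1952, 0.166]
eef_rot: [0.003, 0.744, 0.668, 0.002]
wrist_force: [3.7, -4.7, 6.7]
opening: 0.146
top lid_handle none
top stay_grip [527.  85.  72.] 0.73 pix [238. 193.]
side lid_handle [656. -48. 319.] 0.57 pix [326. 120.]
side stay_grip [612. 185. 179.] 0.52 pix [272. 134.]
```

The knee is well through the line and the lid is at about 1.25 rad. I release the sleeve and go quickly above the handle.

```bash
python3 -m pendant '[[[0,0,0,0,40],[0,0,10,0,40],[0,0,60,0,40],[0,0,60,0,40],[0,-10,60,0,40],[10,-50,50,0,40],[10,-60,0,0,40],[10,-60,0,0,40]]]'
python3 - <<'E'
from h import *
st()
c=shot('side'); find('side',c,['lid_handle','stay_grip'])
c=shot('wrist'); find('wrist',c,['lid_handle'])
c=shot('top'); find('top',c,['lid_handle'])
E
```

```text
time_s: 48.52
eef_pos: [0.6418, 0.022, 0.398]
eef_rot: [0.0, 0.744, 0.669, 0.001]
wrist_force: [0.8, 0.2, -0.4]
opening: 0.469
t 48.52 tcp [641.8  22.  398. ] z [ 0.  0. -1.] y [ 0.994 -0.106  0.001] F [ 0.8  0.2 -0.4] open 0.469 q [-0.15  0.25  1.19  0.    1.69 -0.04]
side lid_handle [655. -47. 322.] 0.95 pix [325. 119.]
side stay_grip [614. 181. 176.] 0.8 pix [273. 135.]
wrist lid_handle [656. -45. 318.] 0.98 pix [281. 270.]
top lid_handle [653. -43. 312.] 0.7 pix [290. 126.]
```

```bash
python3 -m pendant '[[[7,-33,0,0,30],[7,-34,0,0,30],[0,0,0,0,30],[0,0,-40,0,30],[0,0,-35,0,30],[0,0,0,0,30]]]'
python3 - <<'E'
from h import *
st()
c=shot('wrist','w13.png'); find('wrist',c,['lid_handle'])
c=shot('side'); find('side',c,['lid_handle'])
E
```

```text
time_s: 49.62
eef_pos: [0.6541, -0.0418, 0.3182]
eef_rot: [-0.003, 0.743, 0.669, -0.002]
wrist_force: [0.8, -0.4, 0.4]
opening: 0.352
t 49.62 tcp [654.1 -41.8 318.2] z [-0.01  0.   -1.  ] y [ 0.994 -0.105 -0.007] F [ 0.8 -0.4  0.4] open 0.352 q [-0.24  0.31  1.28  0.    1.56 -0.14]
wrist lid_handle [658. -44. 317.] 0.65 pix [264. 253.]
side lid_handle [654. -49. 321.] 0.85 pix [325. 120.]
```

View pics/w13.png

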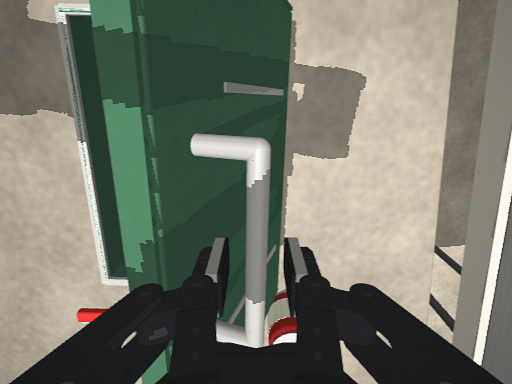

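The bar runs between the pads at (257,240) and is centred. I drop 19 mm and grip.

```bash
python3 -m pendant '[[[0,-1,-19,0,30],[0,0,0,0,30],[0,0,0,0,5],[0,0,0,0,5],[0,0,0,0,5],[0,0,0,0,5]]]'
python3 - <<'E'
from h import *
st(); p=np.array(monitor.get_obs()['eef_pos'])*1000
ex=np.array([.9936,-.113]); xh,zh=682,98.5
a=(xh-p[0])/.9936; b=p[2]-zh; r=np.hypot(a,b); f0=np.degrees(np.arctan2(b,a)); print('r',r,'theta',f0-11.58)
p0=np.array([*(-r*np.cos(np.radians(f0))*ex),b])
for f in np.arange(f0-4,9,-4):
    q=np.array([*(-r*np.cos(np.radians(f))*ex),r*np.sin(np.radians(f))]); print(round(f-11.58,1),np.round(q-p0,1)); p0=q
E
```

```text
time_s: 50.58
eef_pos: [0.6556, -0.0453, 0.3026]
eef_rot: [-0.0, 0.744, 0.668, -0.0]
wrist_force: [-2.8, -0.5, 0.2]
opening: 0.116
t 50.58 tcp [655.6 -45.3 302.6] z [-0. -0. -1.] y [ 0.994 -0.108 -0.001] F [-2.8 -0.5  0.2] open 0.116 q [-0.25  0.32  1.3  -0.    1.53 -0.14]
r 205.80913885625242 theta 71.00624451731976
67.0 [-14.1   1.6  -2.3]
63.0 [-13.9   1.6  -3.3]
59.0 [-13.6   1.5  -4.3]
55.0 [-13.3   1.5  -5.2]
51.0 [-12.9   1.5  -6.2]
47.0 [-12.4   1.4  -7.1]
43.0 [-11.9   1.4  -7.9]
39.0 [-11.3   1.3  -8.7]
35.0 [-10.7   1.2  -9.5]
31.0 [-10.    1.1 -10.2]
27.0 [ -9.3   1.1 -10.9]
23.0 [ -8.5   1.  -11.5]
19.0 [ -7.7   0.9 -12.1]
15.0 [ -6.8   0.8 -12.6]
11.0 [ -5.9   0.7 -13.1]
7.0 [ -5.    0.6 -13.4]
3.0 [ -4.1   0.5 -13.8]
-1.0 [ -3.1   0.4 -14. ]
```

```bash
python3 -m pendant '[[[-7,1,-1,0,5],[-7,1,-1.5,0,5],[-14,1.5,-3,0,5],[-14,1.5,-4,0,5],[0,0,0,0,5]]]'
python3 -m pendant '[[[-13.5,1.5,-5,0,5],[-13,1.5,-6,0,5],[-12.5,1.5,-7,0,5],[0,0,0,0,5]]]'
```

```text
time_s: 51.2
eef_pos: [0.6127, -0.0399, 0.2936]
eef_rot: [-0.0, 0.744, 0.668, -0.0]
wrist_force: [-2.3, -0.4, 1.9]
opening: 0.113
time_s: 51.7
eef_pos: [0.5735, -0.0349, 0.2765]
eef_rot: [-0.001, 0.744, 0.668, -0.0]
wrist_force: [-8.7, 2.7, 8.1]
opening: 0.112
```

```bash
python3 -m pendant '[[[-12.5,1.5,-6,0,5],[-11.5,1.5,-8,0,5],[-11,1,-9,0,5],[0,0,0,0,5]]]'
python3 -m pendant '[[[-10,1,-10,0,5],[-9.5,1,-10.5,0,5],[-9,1,-11,0,5],[0,0,0,0,5]]]'
```

```text
time_s: 52.2
eef_pos: [0.5384, -0.0305, 0.2512]
eef_rot: [-0.002, 0.744, 0.668, -0.001]
wrist_force: [-3.0, 5.0, -2.6]
opening: 0.114
time_s: 52.7
eef_pos: [0.5108, -0.0273, 0.2196]
eef_rot: [-0.002, 0.744, 0.668, 0.0]
wrist_force: [0.7, 5.2, -5.4]
opening: 0.116
```

```bash
python3 -m pendant '[[[-8,1,-12,0,5],[-7,1,-12.5,0,5],[-3,0.5,-6.5,0,5],[-3,0.5,-6.5,0,5],[0,0,0,0,5]]]'
python3 -m pendant '[[[-3,0.5,-6.5,0,5],[-2.5,0.5,-6.5,0,5],[-2.5,0,-7,0,5],[0,0,0,0,5]]]'
```

```text
time_s: 53.32
eef_pos: [0.4899, -0.0246, 0.1823]
eef_rot: [-0.002, 0.744, 0.668, 0.0]
wrist_force: [0.6, 6.0, -6.0]
opening: 0.116
time_s: 53.82
eef_pos: [0.4826, -0.0238, 0.1624]
eef_rot: [-0.001, 0.744, 0.668, 0.001]
wrist_force: [3.1, 5.0, -5.7]
opening: 0.116
```

```bash
python3 -m pendant '[[[-1.5,0,-5,0,5],[-1.5,0,-5,0,5],[-1,0,-5,0,5],[-1,0,-4,0,5],[0,0,0,0,5]]]'
python3 -m pendant '[[[-0.5,0,-2,0,5],[-0.5,0,-2,0,5],[0,0,-2,0,5],[0,0,0,0,5]]]'
```

```text
time_s: 54.45
eef_pos: [0.4772, -0.0233, 0.1434]
eef_rot: [-0.001, 0.744, 0.668, 0.001]
wrist_force: [2.8, 8.2, -6.4]
opening: 0.115
time_s: 54.95
eef_pos: [0.4766, -0.0232, 0.1396]
eef_rot: [-0.001, 0.744, 0.668, 0.001]
wrist_force: [-6.3, 9.2, 12.6]
opening: 0.113
```

```bash
python3 -m pendant '[[[0,0,-1,0,5],[0,0,0,0,5]]]'
python3 - <<'E'
from h import *
c=shot('side'); find('side',c,['lid_handle','lid_hinge','stay_grip'])
c=shot('top','t14.png'); find('top',c,['lid_handle','stay_grip'])
E
python3 -m pendant '[[[0,0,2,0,5],[0,0,0,0,5],[0,0,0,0,34],[0,0,0,0,34],[0,0,40,0,34],[0,0,40,0,34]]]'
python3 - <<'E'
from h import *
st()
c=shot('side','s15.png'); find('side',c,['lid_handle','lid_hinge','stay_grip','valve_tip'])
c=shot('top','t15.png'); find('top',c,['lid_handle','stay_grip','valve_tip','valve_axis'])
c=shot('wrist'); find('wrist',c,['lid_handle'])
a=cv2.imread('pics/top0.png'); b=cv2.imread('pics/t15.png'); a,b=[i[110:250,180:420] for i in (a,b)]
cv2.imwrite('pics/cmp.png',cv2.resize(np.vstack([a,b]),None,fx=2.1,fy=2.1,interpolation=cv2.INTER_CUBIC))
E
```

```text
time_s: 55.2
eef_pos: [0.4764, -0.0235, 0.1392]
eef_rot: [-0.001, 0.744, 0.668, 0.0]
wrist_force: [-9.5, 10.5, 17.8]
opening: 0.112
side lid_handle [478. -26. 158.] 0.91 pix [239. 189.]
side lid_hinge [678. -47. 110.] 0.78 pix [322. 200.]
side stay_grip none
top lid_handle [477. -18. 148.] 0.96 pix [277. 209.]
top stay_grip [574. 198.  29.] 0.55 pix [199. 179.]
time_s: 56.3
eef_pos: [0.4762, -0.0251, 0.2199]
eef_rot: [-0.0, 0.744, 0.668, -0.001]
wrist_force: [0.1, 1.0, -0.2]
opening: 0.398
t 56.3 tcp [476.2 -25.1 219.9] z [-0. -0. -1.] y [ 0.994 -0.108 -0.001] F [ 0.1  1.  -0.2] open 0.398 q [-0.3  -0.03  1.86 -0.    1.32 -0.19]
side lid_handle [479. -25. 153.] 0.58 pix [240. 190.]
side lid_hinge [678. -50. 111.] 0.71 pix [323. 200.]
side stay_grip [562. -36.   3.] 0.55 pix [273. 236.]
side valve_tip [ 392. -244.  106.] 0.96 pix [215. 285.]
top lid_handle [476. -23. 147.] 0.66 pix [278. 209.]
top stay_grip [575. 198.  30.] 0.65 pix [199. 179.]
top valve_tip [ 393. -237.  110.] 0.56 pix [359. 240.]
top valve_axis [ 470. -251.  108.] 0.56 pix [363. 211.]
wrist lid_handle [479. -21. 151.] 0.97 pix [261. 203.]
```

View pics/s15.png

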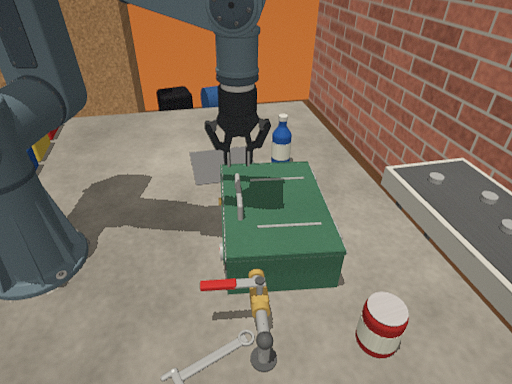

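The lid looks shut, the same as at the start, and the lever (232,284) is still across the pipe. The handle release height was a few mm high, so I check the lid height with a light touch on its face.

```bash
python3 -m pendant '[[[40,-5,0,0,0],[0,0,-50,0,0],[0,0,-40,0,0],[0,0,-12,0,0],[0,0,0,0,0]]]'
python3 -m pendant '[[[0,0,-3,0,0],[0,0,0,0,0]]]'
python3 -m pendant '[[[0,0,-3,0,0],[0,0,0,0,0]]]'
python3 -m pendant '[[[0,0,-2,0,0],[0,0,0,0,0]]]'
```

```text
time_s: 57.52
eef_pos: [0.5164, -0.0297, 0.1179]
eef_rot: [-0.0, 0.744, 0.668, -0.0]
wrist_force: [0.7, 0.4, 0.1]
opening: -0.002
time_s: 57.78
eef_pos: [0.5172, -0.03, 0.1169]
eef_rot: [0.001, 0.744, 0.668, 0.0]
wrist_force: [-7.6, 2.3, 17.9]
opening: 0.0
time_s: 58.02
eef_pos: [0.5174, -0.03, 0.1168]
eef_rot: [0.001, 0.744, 0.668, 0.0]
wrist_force: [-18.2, 4.0, 41.5]
opening: 0.001
time_s: 58.28
eef_pos: [0.5175, -0.03, 0.1167]
eef_rot: [0.001, 0.744, 0.668, 0.0]
wrist_force: [-25.6, 6.2, 58.2]
opening: -0.002
```

```bash
python3 -m pendant '[[[0,0,15,0,0],[0,0,60,0,26],[0,0,30,0,26],[-14,-23,0,-10,26],[-14,-23,0,-10,26],[-14,-23,0,-10,26],[-14,-23,0,-10,26],[-14,-23,0,-10,26]]]'
python3 -m pendant '[[[-14,-24,0,-10,26],[-14,-24,0,-10,26],[-14,-24,0,-10,26],[-12,-24,0,-10,26],[0,0,0,0,26]]]'
python3 - <<'E'
from h import *
st(); c=shot('wrist'); find('wrist',c,['valve_tip','valve_axis']); c=shot('wrist'); find('wrist',c,['valve_tip','valve_axis'])
E
```

```text
time_s: 59.28
eef_pos: [0.4461, -0.1456, 0.2146]
eef_rot: [0.0, 0.958, 0.288, 0.0]
wrist_force: [0.7, -0.2, -0.5]
opening: 0.305
time_s: 59.9
eef_pos: [0.392, -0.2421, 0.2146]
eef_rot: [0.0, 0.998, -0.055, 0.0]
wrist_force: [0.3, 1.1, -0.4]
opening: 0.306
t 59.9 tcp [ 392.  -242.1  214.6] z [ 0. -0. -1.] y [-0.11  -0.994  0.001] F [ 0.3  1.1 -0.4] open 0.306 q [-0.81 -0.07  1.9  -0.    1.31  0.87]
wrist valve_tip [ 395. -241.  106.] 0.8 pix [255. 188.]
wrist valve_axis [ 473. -250.  109.] 0.66 pix [255.  96.]
wrist valve_tip [ 394. -241.  109.] 0.85 pix [256. 190.]
wrist valve_axis [ 474. -250.  106.] 0.55 pix [258.  95.]
```

```bash
python3 -m pendant '[[[0,1,-50,0,26],[0,0,-50,0,26],[0,0,-26,0,26],[0,0,0,0,26]]]'
python3 -m pendant '[[[0,-14,0,10,26],[2,-14,0,10,26],[4,-13,0,10,26],[7,-12,0,10,26],[9,-11,0,10,26],[10,-9,0,10,26],[12,-7,0,10,26],[13,-5,0,10,26]]]'
python3 -m pendant '[[[14,-3,0,10,26],[5,0,0,3,26],[0,0,0,0,26]]]'
python3 - <<'E'
from h import *
st()
E
```

```text
time_s: 60.7
eef_pos: [0.3918, -0.2397, 0.0864]
eef_rot: [0.0, 0.999, -0.053, -0.001]
wrist_force: [-1.4, -4.7, -2.5]
opening: 0.307
time_s: 61.7
eef_pos: [0.4488, -0.3242, 0.0875]
eef_rot: [-0.001, 0.797, 0.604, -0.001]
wrist_force: [-4.7, -0.4, -0.0]
opening: 0.309
time_s: 62.08
eef_pos: [0.4665, -0.3275, 0.0876]
eef_rot: [-0.002, 0.725, 0.688, -0.002]
wrist_force: [-9.2, -3.0, 2.7]
opening: 0.301
t 62.08 tcp [ 466.5 -327.5   87.6] z [-0.01  0.   -1.  ] y [ 0.999 -0.052 -0.005] F [-9.2 -3.   2.7] open 0.301 q [-0.82  0.34  1.72 -0.    1.08 -0.76]
```

```bash
python3 -m pendant '[[[3,0,0,1,26],[0,0,0,0,26]]]'
python3 -m pendant '[[[2,0,0,1,26],[0,0,0,0,26],[0,0,0,0,26]]]'
```

```text
time_s: 62.32
eef_pos: [0.4667, -0.3272, 0.0874]
eef_rot: [-0.005, 0.72, 0.694, -0.003]
wrist_force: [-20.8, -1.2, 8.5]
opening: 0.305
time_s: 62.7
eef_pos: [0.4668, -0.327, 0.0872]
eef_rot: [-0.006, 0.714, 0.701, -0.004]
wrist_force: [-29.5, -0.8, 13.9]
opening: 0.303
```

Hard stop, so the cock is fully open. I back off, retreat and make a final check.

```bash
python3 -m pendant '[[[-6,0,0,-3,26],[0,0,0,0,30],[0,0,50,0,30],[0,0,60,0,30],[0,0,40,0,30],[-20,30,0,0,30],[-20,30,0,0,30],[0,0,0,0,30]]]'
python3 - <<'E'
from h import *
st()
for cam in ['top','side']:
    c=shot(cam,cam+'_end.png')
    find(cam,c,['valve_tip','valve_axis','lid_handle','lid_hinge','stay_grip','gear_c','pulley_c','degreaser','grease_can','spanner'])
a=cv2.imread('pics/top0.png'); b=cv2.imread('pics/top_end.png'); a,b=[i[110:290,110:420] for i in (a,b)]
cv2.imwrite('pics/cmp.png',cv2.resize(np.vstack([a,b]),None,fx=1.6,fy=1.6,interpolation=cv2.INTER_CUBIC))
E
```

```text
time_s: 63.7
eef_pos: [0.4273, -0.2656, 0.2383]
eef_rot: [0.0, 0.731, 0.682, 0.0]
wrist_force: [0.2, -0.5, 0.1]
opening: 0.352
t 63.7 tcp [ 427.3 -265.6  238.3] z [ 0.  0. -1.] y [ 0.998 -0.069  0.   ] F [ 0.2 -0.5  0.1] open 0.352 q [-0.79  0.01  1.78  0.    1.35 -0.72]
top valve_tip [ 461. -327.  105.] 0.44 pix [391. 214.]
top valve_axis [ 470. -249.  109.] 0.83 pix [362. 211.]
top lid_handle [474. -18. 149.] 0.8 pix [277. 210.]
top lid_hinge [677. -48. 109.] 0.55 pix [285. 136.]
top stay_grip [573. 197.  28.] 0.51 pix [200. 179.]
top gear_c none
top pulley_c [ 471. -252.  108.] 0.2 pix [363. 211.]
top degreaser [686. 329.   7.] 0.66 pix [156. 143.]
top grease_can [ 676. -350.   -1.] 0.77 pix [384. 143.]
top spanner [ 369. -310.    2.] 0.55 pix [375. 247.]
side valve_tip [ 461. -335.  106.] 0.92 pix [265. 322.]
side valve_axis [ 472. -253.  110.] 0.59 pix [260. 280.]
side lid_handle none
side lid_hinge [676. -49. 113.] 0.71 pix [322. 199.]
side stay_grip none
side gear_c none
side pulley_c [685. 324.   1.] 0.53 pix [280. 161.]
side degreaser [683. 324.   1.] 0.88 pix [279. 161.]
side grease_can [ 678. -351.    0.] 0.79 pix [376. 341.]
side spanner [ 370. -323.    2.] 0.6 pix [212. 359.]
```

View pics/cmp.png

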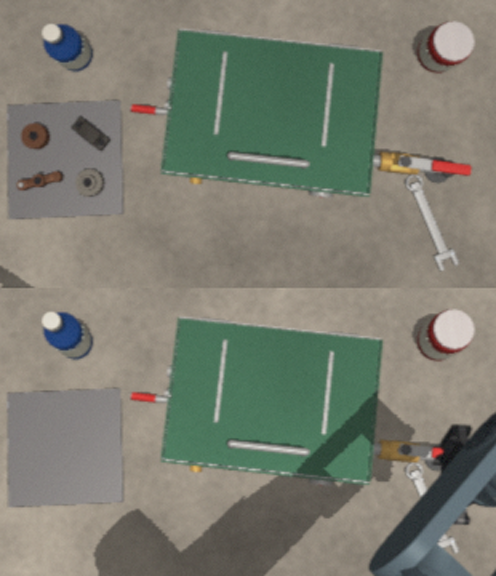

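The before and after views match: lid and stay are where they started, the mat is empty, the lever lies along the pipe, and the bottle, tin and spanner have not moved. Handing in.

```bash
python3 -c "
from bench import order
print(order.hand_in())"
```

```text
the job is handed in; nothing more can be done
None
```

The job was done in the order asked and handed in at about 64 s of the 210 s limit.

**What I did**
- **Cock shut:** I turned the lever until it met its stop at about 22 N. It still read across the pipe in every later look that found it while the lid was off.
- **Lid raised:** I took it to its limit and slackened it. Pulling back met 21 N, so the stay was locked.
- **Parts on the rack:** Gear, rocker, pulley and bearing cap lie in a row about 75 mm apart. Each was lowered until it touched the rack before I let go.
- **Lid lowered:** I broke the stay at its knee and lowered the lid by its handle, slowing towards the end.
- **Cock open:** I turned the lever until it met its stop at about 30 N.

**Last checks**
- **Lid:** It looks the same as at the start, and pressing on its face met a solid stop at 117 mm. I had expected about 111 mm from the listed dimensions. The stop did not give at 58 N, pressed with the shut fingertips.
- **Cock lever:** It lies along the pipe, within a few millimetres of where it started.
- **Rack and mat:** The mat is empty. With the lid open, the top camera found all four parts on the rack within about 6 mm of where I set them. They cannot be seen now that the lid is shut.
- **Bystanders:** Bottle, tin and spanner stayed where they were, within measuring noise.

**Network misreadings:** A few reports were plainly wrong. Examples are the lever reported at the bottle, the stay sleeve reported at the bearing cap, and a pulley reported at the cock and at the bottle after the lid was shut. I went by the pictures and the other camera instead.

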